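# Look over a mixed dropper bottle at the viewing board

## Task

The dropper bottle in the shaker is mixed and must be checked at the viewing board: swing the shaker's retaining arm well aside, draw the bottle straight up out of its holder and, always upright, hold it still in the air in front of the outlined frame on the board, with the picture side of its label turned away from the board towards the viewer, for a good second. Then turn it half round so that its back faces the viewer the same way, and finish there: the program ends while the gripper still holds the bottle, still and upright, centred in front of the frame and clear of the board and its foot plate. Leave everything else on the bench where it stands.

Things in the scene. Friction and masses are not known exactly. Their poses are not given: they have to be found in the camera images.
- shaker: Bench shaker, fixed: white housing 200 x 150 x 49 mm, aluminium table on top (upper face 60 mm above the bench). Origin: centre of its underside; x from the control panel (front) to the back, z up. On the table: a grey bottle holder, centre at x = -0.02, and at x = 0.06, 80 mm behind it, a 12 mm steel post that carries the retaining arm.
- holder_floor (a point): Centre of the floor of the holder's round well, 63 mm above the bench, where the bottle stands; axes as the shaker's. The well is 36 mm wide and 24 mm deep, in a block 56 x 56 mm whose rim is 87 mm above the bench.
- pivot (a point): Point on the upright hinge axis of the retaining arm, on top of the post, 169 mm above the bench. The arm's hub there is 20 mm wide and reaches up to 184 mm.
- retaining_arm (a joint): Angle of the retaining arm, rad. 0: it lies forward over the bottle, its rubber pad 2 mm above the teat, and the bottle cannot come out. It grows as the arm swings counter-clockwise seen from above (knob towards the shaker's -y, to the right seen from the robot), to a stop at 1.6. Light friction (0.06 N m); it stays where it is left. Aside: above 1.2.
- knob (a point): Middle of the arm's upright black knob, 193 mm above the bench, 113 mm from the hinge axis. The knob is 14 mm thick and reaches from 179 to 207 mm above the bench; it stands on the end of the arm, a flat bar 14 mm wide and 7 mm thick.
- bottle: The bottle to check, in the shaker's holder: amber dropper bottle, 102 mm high, about 70 g, its picture side within 0.9 rad of the shaker's front (-x). Origin: centre of its underside, z up. Glass 32 mm wide; black cap collar, the place to grip, 24 mm wide, 62 to 77 mm above the origin; teat 13 mm wide. The picture side (oranges) of its label faces its -x, the back +x.
- viewing_board: Viewing board, fixed: grey foot plate 200 (x) x 190 (y) x 8 mm, an upright dark panel at its back (face at x = 0.089) up to 215 mm, with 32 mm deep sides and a lamp strip on top (to 229 mm high, reaching forward to x = 0.063). Origin: centre of the plate's underside; x from the open front (the viewer's side, nearest the robot) to the panel, z up.
- frame_centre (a point): Centre of the thin light rectangle, 70 mm wide and 114 mm high, on the panel's face, 150 mm above the bench; axes as the board's.
- show_point (a point): Where the bottle's origin belongs while it is shown: 119 mm in front of the panel, 100 mm above the bench; axes as the board's. Right within 35 mm sideways or in height, 70 mm to or from the panel.
- spare_bottle: Bystander: a second dropper bottle of the same shape, 33 x 102 mm, standing on the bench itself. Origin: centre of its underside.
- small_jar: Bystander: small white cream jar with a lid, 45 mm wide, 34 mm high. Origin: centre of its underside.
- big_jar: Bystander: larger white cream jar with a lid, 61 mm wide, 46 mm high. Origin: centre of its underside.
- beaker: Bystander: small empty glass beaker, 62 mm wide, 71 mm high. Origin: centre of its underside.
- boat: Bystander: white plastic weighing boat, 89 x 89 x 19 mm. Origin: centre of its underside.

How it is judged (in metres and radians):
On the way, in this order (a step that is already met when the one before it is completed fails the run):
1. the retaining arm is swung aside (more than 1.2 rad) while the bottle still stands in its holder (value of joint retaining_arm above 1.2 rad and distance between bottle and holder_floor below 0.012 m), for 0.1 s.
2. the bottle is held still and upright in the air in front of the frame, picture side away from the board, for 0.7 s (x of bottle in the frame of viewing_board between -0.1 and 0.04 m and y of bottle in the frame of viewing_board between -0.035 and 0.035 m and z of bottle in the frame of viewing_board between 0.065 and 0.135 m and angle between bottle's own z axis and vertical below 0.12 rad and angle between the x axis of bottle and the x axis of viewing_board, either way round below 0.45 rad and x of frame_centre in the frame of bottle above 0.03 m and linear speed of bottle below 0.02 m/s and angular speed of bottle below 0.15 rad/s and contact force between the fingers and bottle above 1 N and contact force between bottle and viewing_board below 0.05 N and contact force between bottle and shaker below 0.05 N), for 0.7 s.
At the end, for the whole second after the job is handed in: The gripper holds the bottle still (under 20 mm/s, 0.15 rad/s), upright within 0.12 rad, back to the viewer within 0.45 rad, above the foot plate, within 35 mm of the frame's middle, underside 65 to 135 mm above the bench, touching neither board nor shaker; the arm is still aside (over 1.0 rad) (x of bottle in the frame of viewing_board between -0.1 and 0.04 m and y of bottle in the frame of viewing_board between -0.035 and 0.035 m and z of bottle in the frame of viewing_board between 0.065 and 0.135 m and angle between bottle's own z axis and vertical below 0.12 rad and angle between the x axis of bottle and the x axis of viewing_board, either way round below 0.45 rad and x of frame_centre in the frame of bottle below -0.03 m and linear speed of bottle below 0.02 m/s and angular speed of bottle below 0.15 rad/s and contact force between the fingers and bottle above 1 N and contact force between bottle and viewing_board below 0.05 N and contact force between bottle and shaker below 0.05 N and value of joint retaining_arm above 1 rad); the arm keeps its last pose, push and grip.
It fails at once if the bottle is tipped more than 0.5 rad from upright (angle between bottle's own z axis and vertical above 0.5 rad).
It fails at once if the bottle is knocked against the viewing board (contact force between bottle and viewing_board above 5 N).
It fails at once if a bystander on the bench is shifted more than 25 mm or knocked over (distance of any of spare_bottle, small_jar, big_jar, beaker, boat from where it was at the start of the episode above 0.025 m or angle between any of spare_bottle, small_jar, big_jar, beaker, boat's own z axis and vertical above 0.5 rad).
It also fails if it takes over 58 s, if anything falls off the work surface, if the arm or the gripper's body presses on something with over 40 N, if the wrist force passes 120 N, or if a joint passes its speed limit or range.

## Robot

A 6-joint arm with a two-finger parallel gripper is mounted at the origin on a cart in front of the work surface, level with it; the furniture and walls round the work are solid. World frame = base frame: x ahead of the robot, y to its left, z up, the work surface at z = 0. Lengths are in mm, angles in rad, forces in N, time in s.
With the tool pointing down it reaches from about 250 to 850 mm from the base axis. Payload 12.5 kg.
Tool frame: the origin (TCP) lies midway between the tips of the shut fingers; the grasp point (between the pads) lies 19 mm behind it; z points along the fingers, y is the line along which they close (so a half turn about z gives the same grasp; the last joint's range is limited). The gripper opens to 93 mm and grips with 3 to 60 N. Pads are 15 mm wide; open, the fingers measure 128 mm over their backs; the gripper's body (75 mm by 188 mm) begins 65 mm behind the grasp point.
Start: joints at [1.093, 0.351, 1.652, -0, 1.139, -0.085], TCP at [210.495, 508.11, 218.633] pointing down, gripper open.
Joint ranges: [-2.75, 2.75], [-0.79, 2.1], [0.01, 2.65], [-1.57, 4.71], [0.07, 3.14], [-2.87, 2.87]. Speed limits (rad/s): [2.22, 2.22, 2.79, 3.14, 3.14, 3.14].

## Interface

Orientations are given as a unit quaternion [x, y, z, w].
In Python, from cell import bot gives the robot as it stands.
- The arm moves only by the tool send_rows, never from a script. Its argument "increments" is a list of rows, each an object of numbers: "dx", "dy", "dz": the shift along the tool's x, y, z in m; "wx", "wy", "wz": the turn, a rotation vector about the tool's x, y, z in rad; "fingers": the finger opening in m, from 0 to 0.093. A call has exactly 8 rows; each row shifts and turns the commanded pose from where the row before left it, along the tool's axes as they then stand; what a row does not reach is not made up. A row lasts 1/12 s, in which the tool goes at most 41.7 mm and 7.16 degrees, less where a joint would pass 70% of its speed; a pose out of reach is approached as far as the arm can. A call is refused whole if a number of a shift passes 0.0417 or a number of a turn 0.125, either way. A call with a gripper value outside its range is refused whole. The fingers move at their own pace and stop on an object; the grip force is fixed at half the most. Time passes only in rows, so rows that do not move let the fingers close, or fill a call up. It gives the time, the measured TCP pose, the force, the opening and the grip force at its end, in the units of the state.
- bot.read_state(): the state, without advancing time (a new reading comes with each control period).
- bot.get_image(name): name is "side" or "top"; returns (picture, depth): 384x512x3 uint8, red, green, blue; 384x512 float32, mm along the optical axis (not along the pixel's ray), 0 where there is no reading.
- bot.camera_info(name): a dict with "K" (3x3 intrinsics, pixels), "R" (3x3) and "t" (3): a world point X has camera coordinates R X + t. Camera axes: x right, y down, z forward; pixel columns grow to the right and rows downward; lengths in mm; the calibration is good to about 2 mm. A picture is of the moment at which its call begins. camera_info takes no time and is no camera call.
- bot.sign_off(): hands the job in; it is judged then, once.
The state is a dict: "time": time; "joint_positions": joint angles; "dq": joint speeds; "joint_torque": joint torques, N m; "eef_pos": TCP position; "orientation": TCP orientation; "contact_force": force on the tool from outside, world axes, zero at the start; "ft_torque": the same for the moment, N m; "width": finger opening in mm; "finger_force": force on a finger pad.
Only numpy, scipy, OpenCV 4.12 (cv2) and the standard library are available. Lean on these libraries where they do the work, as an engineer would, in place of code of your own. Each camera call takes 0.05 s, during which the arm holds its last target. There are 200 camera calls.

## Working session

There is one attempt and no reset: what is moved stays moved. The work goes in short steps, Python scripts to look and compute and a tool call to move; the robot and the scene stay as the last step left them, time stands still between calls to the robot, and variables do not carry over. Pictures are saved under pics/ and viewed, at most 11 in all, crops included, and the job is handed in when it is done.

Besides the shell and the picture viewer there is one more tool, called after "Emit:" in YAML: its name, and indented under it one key for each argument. send_rows: Moves the arm, as the interface text tells. Its arguments: {"type":"object","properties":{"increments":{"type":"array","items":{"type":"object","properties":{"dx":{"type":"number"},"dy":{"type":"number"},"dz":{"type":"number"},"wx":{"type":"number"},"wy":{"type":"number"},"wz":{"type":"number"},"fingers":{"type":"number"}}}}},"required":["increments"]}

```bash
mkdir -p pics; ls; python3 - <<'E'
from cell import bot
import cv2,numpy as np
for n in ("side","top"):
    p,d=bot.get_image(n); c=bot.camera_info(n)
    cv2.imwrite(f"pics/{n}0.png",cv2.resize(p[:,:,::-1],(800,600),interpolation=cv2.INTER_CUBIC))
    np.savez(f"{n}0.npz",p=p,d=d,K=c["K"],R=c["R"],t=c["t"])
    R=np.array(c["R"]);print(n,np.array(c["K"]).round(1).tolist(),R.round(3).tolist(),(-R.T@np.array(c["t"])).round(0))
s=bot.read_state();print(s)
E
```

```text
pics
side [[411.0, 0.0, 252.5], [0.0, 411.0, 194.7], [0.0, 0.0, 1.0]] [[0.861, -0.509, -0.002], [-0.18, -0.3, -0.937], [0.476, 0.807, -0.35]] [ -35. -776.  542.]
top [[387.8, 0.0, 264.8], [0.0, 387.8, 199.2], [0.0, 0.0, 1.0]] [[-0.021, -1.0, -0.004], [-0.979, 0.021, -0.203], [0.203, -0.0, -0.979]] [ 296.   92. 1148.]
{'time': 0.1, 'joint_positions': array([ 1.09342640e+00,  3.51184307e-01,  1.65231582e+00,  5.81707490e-06,
        1.13910840e+00, -8.46355597e-02]), 'dq': array([ 0.00017777, -0.00185527, -0.00234326,  0.00072307, -0.00086766,
        0.00111347]), 'joint_torque': array([-4.69856968e-04, -4.98036075e+01, -2.85706508e+01,  6.99375104e-02,
        2.39838922e-02, -4.04336345e-05]), 'eef_pos': array([210.35235647, 507.86908144, 218.17102524]), 'orientation': array([ 1.95108796e-01,  9.80781474e-01, -4.87281689e-04, -1.43398042e-04]), 'contact_force': array([-0.09899552, -0.32009466,  0.11450682]), 'ft_torque': array([0.04623056, 0.02565454, 0.01723576]), 'finger_force': 0.0, 'width': 92.73628724634658}
```

View pics/side0.png

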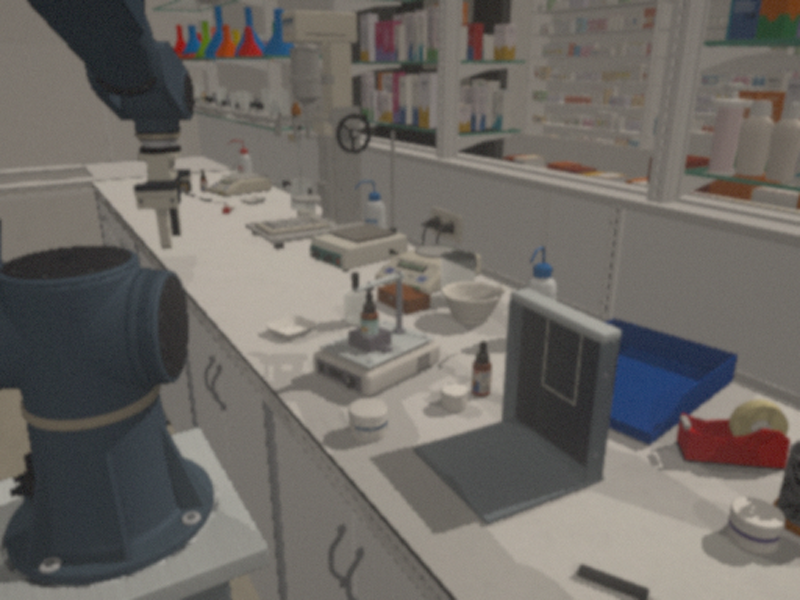

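View pics/top0.png

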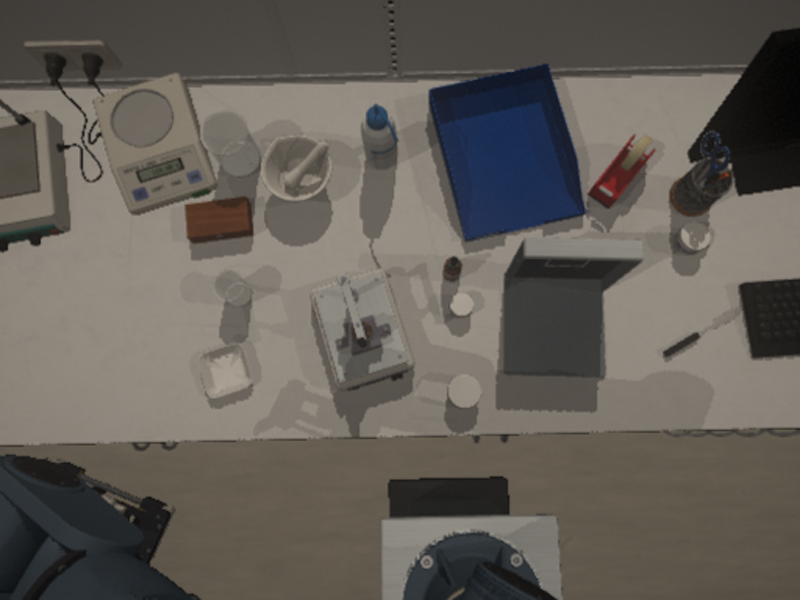

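The top view shows the shaker (~360,330), the bottle and knob (~362,338), the post (~348,285), the board (plate 503–605 × 275–377), the spare bottle (452,268) and jars at (461,304) and (464,391). I'll enlarge the shaker region in both views.

```bash
cat > h.py <<'E'
import numpy as np,cv2
def load(n,i=0):
    return np.load(f"{n}{i}.npz")
def back(z,u,v,h):
    "pixel -> world at height h"
    R,t,K=z["R"],z["t"],z["K"]; c=-R.T@t; r=R.T@np.linalg.inv(K)@np.array([u,v,1.]); return c+r*(h-c[2])/r[2]
def proj(z,X):
    q=z["K"]@(z["R"]@np.asarray(X,float)+z["t"]); return q[:2]/q[2]
def dep(z,u,v):
    d=z["d"][int(round(v)),int(round(u))]; return z["R"].T@(d*np.linalg.inv(z["K"])@np.array([u,v,1.])-z["t"])
def crop(z,x,y,w,h,W,H):
    im=cv2.resize(z["p"][y:y+h,x:x+w,::-1],(W,H),interpolation=cv2.INTER_CUBIC)
    return cv2.convertScaleAbs(im,alpha=1.4)
E
python3 - <<'E'
from h import *
t=load("top");s=load("side")
a=crop(t,190,165,80,90,400,450); b=crop(s,195,165,80,90,400,450)
cv2.imwrite("pics/c1.png",np.hstack([a,b]))
E
```

```text
(no output)
```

View pics/c1.png

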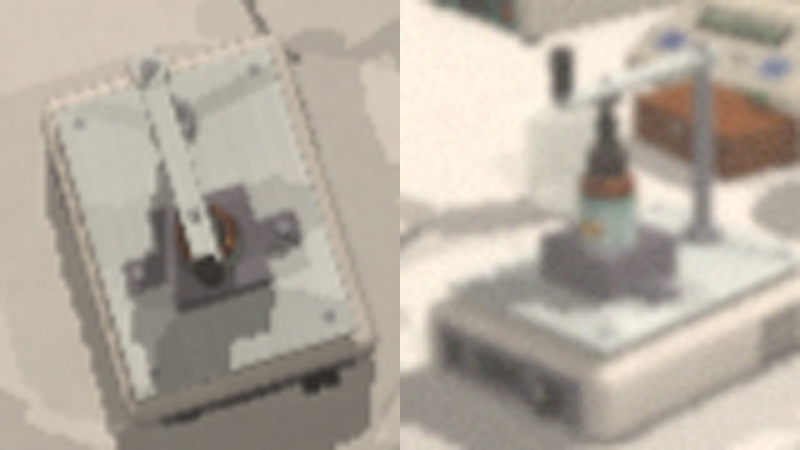

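```bash
python3 - <<'E'
from h import *
t=load("top");s=load("side")
T=lambda x,y:(190+x/5-.4,165+y/5-.4)
S=lambda x,y:(195+(x-400)/5-.4,165+y/5-.4)
kn=back(t,*T(210,268),205); pv=back(t,*T(148,70),184)
print("knob",kn,"pivot",pv,np.linalg.norm(kn-pv))
print("side knob",back(s,*S(561,72),193),"pivot",back(s,*S(704,58),180), "bottle", back(s,*S(608,185),125))
c=[back(t,*T(*p),49) for p in [(130,418),(368,350),(283,38),(48,103)]]
print(np.round(c),"ctr",np.mean(c,0))
fr=(c[0]+c[1])/2;bk=(c[2]+c[3])/2;print("yaw",np.arctan2(*(bk-fr)[[1,0]]), np.linalg.norm(bk-fr))
print(dep(t,*T(148,70)),dep(t,*T(175,150)))
# board: top-view plate corners in the 800x600 picture
f=512/800
B=lambda x,y:(x*f,y*f)
for p,h in [((503,374),8),((604,377),8),((604,288),8),((505,275),8)]:print("plate",back(t,*B(*p),h))
for p in [(522,241),(641,241),(639,262),(520,257)]:print("lamp",back(t,*B(*p),229))
for p in [(415,449),(488,514)]:print("side plate",back(s,*B(*p),8))
for n,p,h in [("spare",(453,262),102),("sjar",(461,304),34),("bjar",(464,391),46),("beaker",(237,295),40),("boat",(228,372),10)]:print(n,back(t,*B(*p),h))
a=crop(s,195,165,80,90,400,450)
b=crop(t,310,140,110,110,400,400)
cv2.imwrite("pics/c2.png",np.hstack([crop(s,230,195,30,40,450,600)]))
E
```

```text
knob [445.37664687 173.96642279 205.        ] pivot [552.22415873 207.26323091 184.        ] 113.86864459860045
side knob [442.68910166 171.92611341 193.        ] pivot [542.59993929 187.71945866 180.        ] bottle [466.25318562 164.27208178 125.        ]
[[385. 233.  49.]
 [421.  98.  49.]
 [606. 144.  49.]
 [570. 282.  49.]] ctr [495.44381736 189.23167717  49.        ]
yaw 0.25193503872589434 190.39199813704775
[551.19423388 206.79898986 187.87508474] [511.01247989 193.9504202  178.73019104]
plate [407.97462957 -73.97012301   8.        ]
plate [ 398.28085721 -263.09209903    8.        ]
plate [ 569.95035909 -277.65388718    8.        ]
plate [600.16785533 -87.65998027   8.        ]
lamp [596.3115336  -82.68914094 229.        ]
lamp [ 592.09282031 -271.0695394   229.        ]
lamp [ 557.66473309 -264.57513301  229.        ]
lamp [570.00709497 -78.02537061 229.        ]
side plate [405.68233594 -86.53120814   8.        ]
side plate [ 406.63260312 -258.35298329    8.        ]
spare [601.228097    19.03263674 102.        ]
sjar [538.68929458   2.06743457  34.        ]
bjar [375.06243786   3.55490223  46.        ]
beaker [563.93617728 422.83297064  40.        ]
boat [422.64314401 443.07150361  10.        ]
```

View pics/c2.png

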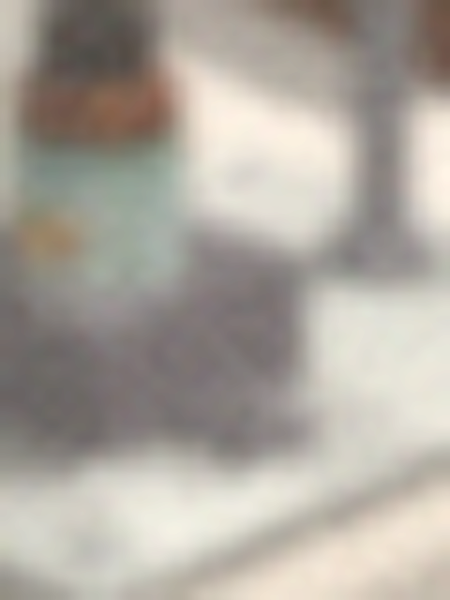

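Emit:
send_rows:
  increments:
    - {"dx": -0.0215,"dy": -0.0137,"dz": -0.0017,"fingers": 0.093}
    - {"dx": -0.0215,"dy": -0.0137,"dz": -0.0017,"fingers": 0.093}
    - {"dx": -0.0215,"dy": -0.0137,"dz": -0.0017,"fingers": 0.093}
    - {"dx": -0.0215,"dy": -0.0137,"dz": -0.0017,"fingers": 0.093}
    - {"dx": -0.0215,"dy": -0.0137,"dz": -0.0017,"fingers": 0.093}
    - {"dx": -0.0215,"dy": -0.0137,"dz": -0.0017,"fingers": 0.093}
    - {"dx": -0.0215,"dy": -0.0137,"dz": -0.0017,"fingers": 0.093}
    - {"dx": -0.0215,"dy": -0.0137,"dz": -0.0017,"fingers": 0.093}

```text
invalid input
```

```bash
python3 - <<'E'
from h import *
s=load("side");t=load("top");f=.64
# panel face plane + plate from side depth
P=np.array([dep(s,u,v) for u in range(330,385,2) for v in range(205,290,2)])
P=P[(P[:,2]>40)&(P[:,2]<205)]
c=np.median(P,0);n=np.linalg.svd(P-P.mean(0))[2][2];r=(P-c)@n
G=P[abs(r)<8];c=G.mean(0);n=np.linalg.svd(G-c)[2][2];print("panel",c,n,len(G),np.std((G-c)@n))
# frame corners intersected with panel plane
C=-s["R"].T@s["t"]
for p in [(545,317),(581,329),(576,404),(541,384)]:
    r=s["R"].T@np.linalg.inv(s["K"])@np.array([p[0]*f,p[1]*f,1]);print(C+r*((c-C)@n)/(r@n))
# holder axis check
for X in [(476,184,125),(476,184,165),(552,206,184),(445,174,193)]:
    u=proj(s,X);print(X,u,"crop",(u-[195,165]+.4)*5+[400,0])
E
```

```text
panel [ 590.90213227 -176.91751425  119.7466591 ] [-0.99833471  0.05753132  0.00423607] 807 1.6332149442195139
[ 593.37861893 -139.74327511  198.51759062]
[ 589.18668851 -213.09655751  206.81808423]
[ 588.35308841 -219.33704511   95.1136264 ]
[ 592.67857308 -144.02614164   91.70145933]
(476, 184, 125) [235.90739834 198.77190106] crop [606.53699169 170.8595053 ]
(476, 184, 165) [235.67035125 185.42636562] crop [605.35175623 104.13182811]
(552, 206, 184) [254.93934388 172.72819272] crop [701.69671938  40.64096361]
(445, 174, 193) [227.20756496 178.65756737] crop [563.03782481  70.28783684]
```

Emit:
send_rows:
  increments:
    - {"dx": -0.0215,"dy": -0.0137,"dz": -0.0017,"wx": 0,"wy": 0,"wz": 0,"fingers": 0.06}
    - {"dx": -0.0215,"dy": -0.0137,"dz": -0.0017,"wx": 0,"wy": 0,"wz": 0,"fingers": 0.06}
    - {"dx": -0.0215,"dy": -0.0137,"dz": -0.0017,"wx": 0,"wy": 0,"wz": 0,"fingers": 0.06}
    - {"dx": -0.0215,"dy": -0.0137,"dz": -0.0017,"wx": 0,"wy": 0,"wz": 0,"fingers": 0.06}
    - {"dx": -0.0215,"dy": -0.0137,"dz": -0.0017,"wx": 0,"wy": 0,"wz": 0,"fingers": 0.06}
    - {"dx": -0.0215,"dy": -0.0137,"dz": -0.0017,"wx": 0,"wy": 0,"wz": 0,"fingers": 0.06}
    - {"dx": -0.0215,"dy": -0.0137,"dz": -0.0017,"wx": 0,"wy": 0,"wz": 0,"fingers": 0.06}
    - {"dx": -0.0215,"dy": -0.0137,"dz": -0.0017,"wx": 0,"wy": 0,"wz": 0,"fingers": 0.06}

```text
time: 0.77
eef_pos: [327.9, 339.8, 232.2]
orientation: [0.195, 0.981, -0.0, -0.0]
contact_force: [-0.0, -0.1, 0.0]
width: 60.1
finger_force: 0.0
```

Emit:
send_rows:
  increments:
    - {"dx": -0.0215,"dy": -0.0137,"dz": -0.0017,"wx": 0,"wy": 0,"wz": 0,"fingers": 0.042}
    - {"dx": -0.0215,"dy": -0.0137,"dz": -0.0017,"wx": 0,"wy": 0,"wz": 0,"fingers": 0.042}
    - {"dx": -0.0215,"dy": -0.0137,"dz": -0.0017,"wx": 0,"wy": 0,"wz": 0,"fingers": 0.042}
    - {"dx": -0.0215,"dy": -0.0137,"dz": -0.0017,"wx": 0,"wy": 0,"wz": 0,"fingers": 0.042}
    - {"dx": -0.0215,"dy": -0.0137,"dz": -0.0017,"wx": 0,"wy": 0,"wz": 0,"fingers": 0.042}
    - {"dx": -0.0215,"dy": -0.0137,"dz": -0.0017,"wx": 0,"wy": 0,"wz": 0,"fingers": 0.042}
    - {"dx": -0.0215,"dy": -0.0137,"dz": -0.0017,"wx": 0,"wy": 0,"wz": 0,"fingers": 0.042}
    - {"dx": -0.0215,"dy": -0.0137,"dz": -0.0017,"wx": 0,"wy": 0,"wz": 0,"fingers": 0.042}

```text
time: 1.43
eef_pos: [444.8, 172.7, 245.7]
orientation: [0.195, 0.981, -0.0, -0.0]
contact_force: [1.2, -0.6, -0.2]
width: 41.8
finger_force: 0.0
```

Emit:
send_rows:
  increments:
    - {"dx": 0,"dy": 0,"dz": 0,"wx": 0,"wy": 0,"wz": 0.103,"fingers": 0.042}
    - {"dx": 0,"dy": 0,"dz": 0,"wx": 0,"wy": 0,"wz": 0.103,"fingers": 0.042}
    - {"dx": 0,"dy": 0,"dz": 0,"wx": 0,"wy": 0,"wz": 0.103,"fingers": 0.042}
    - {"dx": 0,"dy": 0,"dz": 0,"wx": 0,"wy": 0,"wz": 0.103,"fingers": 0.042}
    - {"dx": 0,"dy": 0,"dz": 0,"wx": 0,"wy": 0,"wz": 0.103,"fingers": 0.042}
    - {"dx": 0,"dy": 0,"dz": 0,"wx": 0,"wy": 0,"wz": 0.103,"fingers": 0.042}
    - {"dx": 0,"dy": 0,"dz": 0,"wx": 0,"wy": 0,"wz": 0.103,"fingers": 0.042}
    - {"dx": 0,"dy": 0,"dz": 0,"wx": 0,"wy": 0,"wz": 0.103,"fingers": 0.042}

```text
time: 2.1
eef_pos: [444.2, 173.9, 245.6]
orientation: [0.574, 0.819, -0.0, -0.0]
contact_force: [0.1, -0.4, 0.7]
width: 42.0
finger_force: 0.0
```

Emit:
send_rows:
  increments:
    - {"dx": 0,"dy": 0,"dz": 0,"wx": 0,"wy": 0,"wz": 0.103,"fingers": 0.042}
    - {"dx": 0,"dy": 0,"dz": 0,"wx": 0,"wy": 0,"wz": 0.103,"fingers": 0.042}
    - {"dx": 0,"dy": 0,"dz": 0,"wx": 0,"wy": 0,"wz": 0.103,"fingers": 0.042}
    - {"dx": 0,"dy": 0,"dz": 0,"wx": 0,"wy": 0,"wz": 0.103,"fingers": 0.042}
    - {"dx": 0,"dy": 0,"dz": 0,"wx": 0,"wy": 0,"wz": 0.103,"fingers": 0.042}
    - {"dx": 0,"dy": 0,"dz": 0,"wx": 0,"wy": 0,"wz": 0.103,"fingers": 0.042}
    - {"dx": 0,"dy": 0,"dz": 0,"wx": 0,"wy": 0,"wz": 0.103,"fingers": 0.042}
    - {"dx": 0,"dy": 0,"dz": 0,"wx": 0,"wy": 0,"wz": 0.103,"fingers": 0.042}

```text
time: 2.77
eef_pos: [444.2, 173.9, 245.6]
orientation: [0.854, 0.521, -0.0, -0.0]
contact_force: [-0.1, 0.2, -0.8]
width: 41.8
finger_force: 0.0
```

Emit:
send_rows:
  increments:
    - {"dx": 0,"dy": 0,"dz": 0,"wx": 0,"wy": 0,"wz": 0.103,"fingers": 0.042}
    - {"dx": 0,"dy": 0,"dz": 0,"wx": 0,"wy": 0,"wz": 0.103,"fingers": 0.042}
    - {"dx": 0,"dy": 0,"dz": 0,"wx": 0,"wy": 0,"wz": 0.103,"fingers": 0.042}
    - {"dx": 0,"dy": 0,"dz": 0,"wx": 0,"wy": 0,"wz": 0.103,"fingers": 0.042}
    - {"dx": 0,"dy": 0,"dz": 0,"wx": 0,"wy": 0,"wz": 0.103,"fingers": 0.042}
    - {"dx": 0,"dy": 0,"dz": 0,"wx": 0,"wy": 0,"wz": 0.103,"fingers": 0.042}
    - {"dx": 0,"dy": 0,"dz": 0,"wx": 0,"wy": 0,"wz": 0.103,"fingers": 0.042}
    - {"dx": 0,"dy": 0,"dz": 0,"wx": 0,"wy": 0,"wz": 0.103,"fingers": 0.042}

```text
time: 3.43
eef_pos: [444.2, 173.9, 245.6]
orientation: [0.991, 0.135, -0.0, 0.0]
contact_force: [0.5, -0.3, 0.0]
width: 41.9
finger_force: 0.0
```

Emit:
send_rows:
  increments:
    - {"dx": 0,"dy": 0,"dz": 0.0071,"wx": 0,"wy": 0,"wz": 0,"fingers": 0.042}
    - {"dx": 0,"dy": 0,"dz": 0.0071,"wx": 0,"wy": 0,"wz": 0,"fingers": 0.042}
    - {"dx": 0,"dy": 0,"dz": 0.0071,"wx": 0,"wy": 0,"wz": 0,"fingers": 0.042}
    - {"dx": 0,"dy": 0,"dz": 0.0071,"wx": 0,"wy": 0,"wz": 0,"fingers": 0.042}
    - {"dx": 0,"dy": 0,"dz": 0.0071,"wx": 0,"wy": 0,"wz": 0,"fingers": 0.042}
    - {"dx": 0,"dy": 0,"dz": 0.0071,"wx": 0,"wy": 0,"wz": 0,"fingers": 0.042}
    - {"dx": 0,"dy": 0,"dz": 0.0071,"wx": 0,"wy": 0,"wz": 0,"fingers": 0.042}
    - {"dx": 0,"dy": 0,"dz": 0.0071,"wx": 0,"wy": 0,"wz": 0,"fingers": 0.03}

```text
time: 4.1
eef_pos: [444.4, 173.9, 188.2]
orientation: [0.99, 0.138, -0.0, 0.0]
contact_force: [0.9, -0.1, 0.4]
width: 38.9
finger_force: 0.0
```

```bash
python3 - <<'E'
from cell import bot
from h import *
out=[]
for n,b in (("side",(195,145,80,80)),("top",(190,165,80,80))):
    p,d=bot.get_image(n); c=bot.camera_info(n)
    np.savez(f"{n}1.npz",p=p,d=d,K=c["K"],R=c["R"],t=c["t"])
    out.append(crop(load(n,1),*b,400,400))
cv2.imwrite("pics/c3.png",np.hstack(out)); s=bot.read_state(); print(s["eef_pos"],s["contact_force"])
E
```

```text
[443.83855499 173.76540419 187.81026563] [-0.85445632  0.18395905  0.54232188]
```

View pics/c3.png

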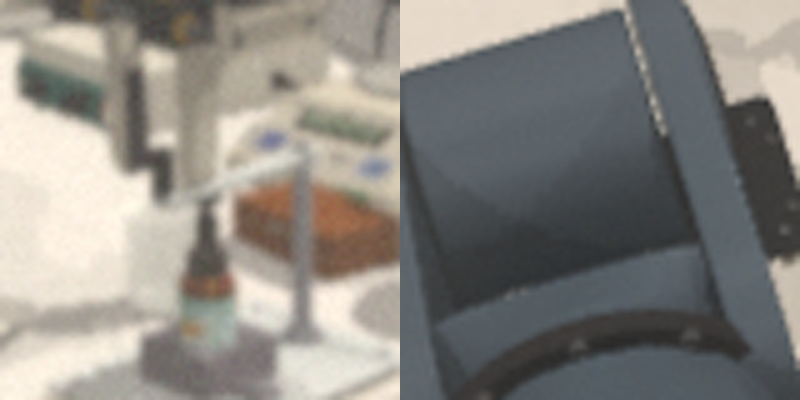

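Emit:
send_rows:
  increments:
    - {"dx": 0.0002,"dy": 0.0071,"dz": 0,"wx": 0,"wy": 0,"wz": -0.063,"fingers": 0.03}
    - {"dx": 0.0002,"dy": 0.0071,"dz": 0,"wx": 0,"wy": 0,"wz": -0.063,"fingers": 0.03}
    - {"dx": 0.0002,"dy": 0.0071,"dz": 0,"wx": 0,"wy": 0,"wz": -0.063,"fingers": 0.03}
    - {"dx": 0.0002,"dy": 0.0071,"dz": 0,"wx": 0,"wy": 0,"wz": -0.063,"fingers": 0.03}
    - {"dx": 0.0002,"dy": 0.0071,"dz": 0,"wx": 0,"wy": 0,"wz": -0.063,"fingers": 0.03}
    - {"dx": 0.0002,"dy": 0.0071,"dz": 0,"wx": 0,"wy": 0,"wz": -0.063,"fingers": 0.03}
    - {"dx": 0.0002,"dy": 0.0071,"dz": 0,"wx": 0,"wy": 0,"wz": -0.063,"fingers": 0.03}
    - {"dx": 0.0002,"dy": 0.0071,"dz": 0,"wx": 0,"wy": 0,"wz": -0.063,"fingers": 0.03}

```text
time: 4.87
eef_pos: [472.9, 125.1, 189.3]
orientation: [0.924, 0.382, 0.0, -0.0]
contact_force: [0.0, 0.1, 0.2]
width: 29.9
finger_force: 0.4
```

Emit:
send_rows:
  increments:
    - {"dx": 0.0002,"dy": 0.0071,"dz": 0,"wx": 0,"wy": 0,"wz": -0.063,"fingers": 0.03}
    - {"dx": 0.0002,"dy": 0.0071,"dz": 0,"wx": 0,"wy": 0,"wz": -0.063,"fingers": 0.03}
    - {"dx": 0.0002,"dy": 0.0071,"dz": 0,"wx": 0,"wy": 0,"wz": -0.063,"fingers": 0.03}
    - {"dx": 0.0002,"dy": 0.0071,"dz": 0,"wx": 0,"wy": 0,"wz": -0.063,"fingers": 0.03}
    - {"dx": 0.0002,"dy": 0.0071,"dz": 0,"wx": 0,"wy": 0,"wz": -0.063,"fingers": 0.03}
    - {"dx": 0.0002,"dy": 0.0071,"dz": 0,"wx": 0,"wy": 0,"wz": -0.063,"fingers": 0.03}
    - {"dx": 0.0002,"dy": 0.0071,"dz": 0,"wx": 0,"wy": 0,"wz": -0.063,"fingers": 0.03}
    - {"dx": 0.0002,"dy": 0.0071,"dz": 0,"wx": 0,"wy": 0,"wz": -0.063,"fingers": 0.03}

```text
time: 5.53
eef_pos: [521.1, 96.2, 189.2]
orientation: [0.8, 0.6, 0.0, -0.0]
contact_force: [0.4, 1.2, 0.3]
width: 30.0
finger_force: 0.4
```

Emit:
send_rows:
  increments:
    - {"dx": 0.0002,"dy": 0.0071,"dz": 0,"wx": 0,"wy": 0,"wz": -0.063,"fingers": 0.03}
    - {"dx": 0.0002,"dy": 0.0071,"dz": 0,"wx": 0,"wy": 0,"wz": -0.063,"fingers": 0.03}
    - {"dx": 0.0002,"dy": 0.0071,"dz": 0,"wx": 0,"wy": 0,"wz": -0.063,"fingers": 0.03}
    - {"dx": 0.0002,"dy": 0.0071,"dz": 0,"wx": 0,"wy": 0,"wz": -0.063,"fingers": 0.03}
    - {"dx": 0.0002,"dy": 0.0071,"dz": 0,"wx": 0,"wy": 0,"wz": -0.063,"fingers": 0.03}
    - {"dx": 0.0002,"dy": 0.0071,"dz": 0,"wx": 0,"wy": 0,"wz": -0.063,"fingers": 0.03}
    - {"dx": 0.0002,"dy": 0.0071,"dz": 0,"wx": 0,"wy": 0,"wz": -0.063,"fingers": 0.03}
    - {"dx": 0,"dy": 0,"dz": 0,"wx": 0,"wy": 0,"wz": 0,"fingers": 0.03}

```text
time: 6.2
eef_pos: [570.9, 93.0, 189.1]
orientation: [0.649, 0.761, 0.0, 0.0]
contact_force: [-0.4, 0.8, 0.3]
width: 29.9
finger_force: 0.0
```

Emit:
send_rows:
  increments:
    - {"dx": 0,"dy": 0,"dz": -0.0075,"wx": 0,"wy": 0,"wz": 0,"fingers": 0.034}
    - {"dx": 0,"dy": 0,"dz": -0.0075,"wx": 0,"wy": 0,"wz": 0,"fingers": 0.034}
    - {"dx": 0,"dy": 0,"dz": -0.0075,"wx": 0,"wy": 0,"wz": 0,"fingers": 0.034}
    - {"dx": 0,"dy": 0,"dz": -0.0075,"wx": 0,"wy": 0,"wz": 0,"fingers": 0.034}
    - {"dx": 0,"dy": 0,"dz": -0.0075,"wx": 0,"wy": 0,"wz": 0,"fingers": 0.034}
    - {"dx": 0,"dy": 0,"dz": -0.0075,"wx": 0,"wy": 0,"wz": 0,"fingers": 0.034}
    - {"dx": 0,"dy": 0,"dz": -0.0075,"wx": 0,"wy": 0,"wz": 0,"fingers": 0.05}
    - {"dx": 0,"dy": 0,"dz": -0.0075,"wx": 0,"wy": 0,"wz": 0,"fingers": 0.06}

```text
time: 6.87
eef_pos: [570.0, 92.9, 249.9]
orientation: [0.65, 0.76, 0.0, 0.0]
contact_force: [-0.2, 0.5, -0.7]
width: 43.4
finger_force: 0.0
```

Emit:
send_rows:
  increments:
    - {"dx": 0.0131,"dy": -0.0099,"dz": 0,"wx": 0,"wy": 0,"wz": 0,"fingers": 0.06}
    - {"dx": 0.0131,"dy": -0.0099,"dz": 0,"wx": 0,"wy": 0,"wz": 0,"fingers": 0.06}
    - {"dx": 0.0131,"dy": -0.0099,"dz": 0,"wx": 0,"wy": 0,"wz": 0,"fingers": 0.06}
    - {"dx": 0.0131,"dy": -0.0099,"dz": 0,"wx": 0,"wy": 0,"wz": 0,"fingers": 0.06}
    - {"dx": 0.0131,"dy": -0.0099,"dz": 0,"wx": 0,"wy": 0,"wz": 0,"fingers": 0.06}
    - {"dx": 0.0131,"dy": -0.0099,"dz": 0,"wx": 0,"wy": 0,"wz": 0,"fingers": 0.06}
    - {"dx": 0.0131,"dy": -0.0099,"dz": 0,"wx": 0,"wy": 0,"wz": 0,"fingers": 0.06}
    - {"dx": 0.0131,"dy": -0.0099,"dz": 0,"wx": 0,"wy": 0,"wz": 0,"fingers": 0.06}

```text
time: 7.53
eef_pos: [474.0, 185.4, 249.0]
orientation: [0.65, 0.76, -0.0, -0.0]
contact_force: [0.4, -0.2, 0.3]
width: 60.1
finger_force: 0.0
```

Emit:
send_rows:
  increments:
    - {"dx": 0,"dy": 0,"dz": 0,"wx": 0,"wy": 0,"wz": -0.0775,"fingers": 0.06}
    - {"dx": 0,"dy": 0,"dz": 0,"wx": 0,"wy": 0,"wz": -0.0775,"fingers": 0.06}
    - {"dx": 0,"dy": 0,"dz": 0,"wx": 0,"wy": 0,"wz": -0.0775,"fingers": 0.06}
    - {"dx": 0,"dy": 0,"dz": 0,"wx": 0,"wy": 0,"wz": -0.0775,"fingers": 0.06}
    - {"dx": 0,"dy": 0,"dz": 0,"wx": 0,"wy": 0,"wz": -0.0775,"fingers": 0.06}
    - {"dx": 0,"dy": 0,"dz": 0,"wx": 0,"wy": 0,"wz": -0.0775,"fingers": 0.06}
    - {"dx": 0,"dy": 0,"dz": 0,"wx": 0,"wy": 0,"wz": -0.0775,"fingers": 0.06}
    - {"dx": 0,"dy": 0,"dz": 0,"wx": 0,"wy": 0,"wz": -0.0775,"fingers": 0.06}

```text
time: 8.2
eef_pos: [474.6, 184.9, 249.0]
orientation: [0.385, 0.923, -0.0, -0.0]
contact_force: [0.5, 0.6, 0.3]
width: 60.0
finger_force: 0.0
```

Emit:
send_rows:
  increments:
    - {"dx": 0,"dy": 0,"dz": 0,"wx": 0,"wy": 0,"wz": -0.0775,"fingers": 0.06}
    - {"dx": 0,"dy": 0,"dz": 0,"wx": 0,"wy": 0,"wz": -0.0775,"fingers": 0.06}
    - {"dx": 0,"dy": 0,"dz": 0,"wx": 0,"wy": 0,"wz": -0.0775,"fingers": 0.06}
    - {"dx": 0,"dy": 0,"dz": 0,"wx": 0,"wy": 0,"wz": -0.0775,"fingers": 0.06}
    - {"dx": 0,"dy": 0,"dz": 0,"wx": 0,"wy": 0,"wz": -0.0775,"fingers": 0.06}
    - {"dx": 0,"dy": 0,"dz": 0,"wx": 0,"wy": 0,"wz": -0.0775,"fingers": 0.06}
    - {"dx": 0,"dy": 0,"dz": 0,"wx": 0,"wy": 0,"wz": -0.0775,"fingers": 0.06}
    - {"dx": 0,"dy": 0,"dz": 0,"wx": 0,"wy": 0,"wz": -0.0775,"fingers": 0.06}

```text
time: 8.87
eef_pos: [474.6, 184.9, 249.0]
orientation: [0.086, 0.996, -0.0, -0.0]
contact_force: [-0.4, -0.3, 0.3]
width: 60.1
finger_force: 0.0
```

```bash
python3 - <<'E'
from cell import bot
from h import *
p,d=bot.get_image("side"); c=bot.camera_info("side")
np.savez("side2.npz",p=p,d=d,K=c["K"],R=c["R"],t=c["t"])
cv2.imwrite("pics/c4.png",crop(load("side",2),190,130,100,105,571,600)); s=bot.read_state(); print(s["eef_pos"],s["contact_force"],s["joint_positions"])
E
```

```text
[474.65843369 184.88529562 248.9766487 ] [-0.5393244   0.28769322 -0.19153033] [ 2.80020451e-01  2.45290477e-01  1.71753452e+00  4.11430883e-07
  1.17914085e+00 -1.12493476e+00]
```

View pics/c4.png

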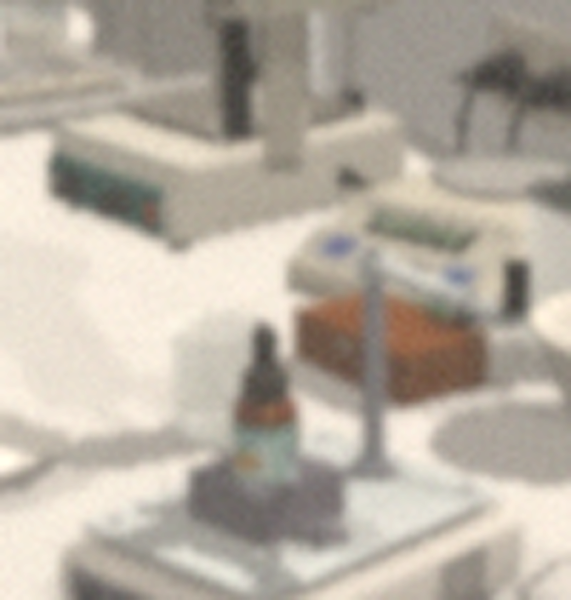

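```bash
python3 - <<'E'
from h import *
s=load("side",2);k=100/571
k1=back(s,190+515*k-.4,130+290*k-.4,193);p=np.array([552,206]);d=k1[:2]-p
print(k1,np.hypot(*d),(np.arctan2(d[1],d[0])-.27-np.pi)%(2*np.pi))
print("teat",back(s,190+263*k-.4,130+326*k-.4,164))
for X in [(476,184,165),(474.6,184.9,165),(476,184,133)]: print((proj(s,X)-[190,130]+.4)/k)
E
```

```text
[559.13295621  88.09691854 193.        ] 118.11865086264535 1.3612211504790857
teat [472.22506791 177.11100498 164.        ]
[263.06170561 318.7685477 ]
[259.6727518 318.7344718]
[264.14714416 379.87774951]
```

Emit:
send_rows:
  increments:
    - {"dx": -0.0015,"dy": -0.0007,"dz": 0.0082,"wx": 0,"wy": 0,"wz": 0,"fingers": 0.06}
    - {"dx": 0,"dy": 0,"dz": 0.0082,"wx": 0,"wy": 0,"wz": 0,"fingers": 0.06}
    - {"dx": 0,"dy": 0,"dz": 0.0082,"wx": 0,"wy": 0,"wz": 0,"fingers": 0.06}
    - {"dx": 0,"dy": 0,"dz": 0.0082,"wx": 0,"wy": 0,"wz": 0,"fingers": 0.06}
    - {"dx": 0,"dy": 0,"dz": 0.0082,"wx": 0,"wy": 0,"wz": 0,"fingers": 0.06}
    - {"dx": 0,"dy": 0,"dz": 0.0082,"wx": 0,"wy": 0,"wz": 0,"fingers": 0.06}
    - {"dx": 0,"dy": 0,"dz": 0.0082,"wx": 0,"wy": 0,"wz": 0,"fingers": 0.06}
    - {"dx": 0,"dy": 0,"dz": 0.0082,"wx": 0,"wy": 0,"wz": 0,"fingers": 0.06}

```text
time: 9.58
eef_pos: [476.9, 183.3, 182.5]
orientation: [0.088, 0.996, -0.0, -0.0]
contact_force: [0.2, -0.3, 0.2]
width: 60.2
finger_force: 0.0
```

Emit:
send_rows:
  increments:
    - {"dx": 0,"dy": 0,"dz": 0.0082,"wx": 0,"wy": 0,"wz": 0,"fingers": 0.06}
    - {"dx": 0,"dy": 0,"dz": 0.0082,"wx": 0,"wy": 0,"wz": 0,"fingers": 0.06}
    - {"dx": 0,"dy": 0,"dz": 0.0082,"wx": 0,"wy": 0,"wz": 0,"fingers": 0.06}
    - {"dx": 0,"dy": 0,"dz": 0.0082,"wx": 0,"wy": 0,"wz": 0,"fingers": 0.06}
    - {"dx": 0,"dy": 0,"dz": 0.0082,"wx": 0,"wy": 0,"wz": 0,"fingers": 0.06}
    - {"dx": 0,"dy": 0,"dz": 0.0082,"wx": 0,"wy": 0,"wz": 0,"fingers": 0.06}
    - {"dx": 0,"dy": 0,"dz": 0.0082,"wx": 0,"wy": 0,"wz": 0,"fingers": 0.06}
    - {"dx": 0,"dy": 0,"dz": 0.0082,"wx": 0,"wy": 0,"wz": 0,"fingers": 0.06}

```text
time: 10.25
eef_pos: [476.9, 183.3, 117.0]
orientation: [0.088, 0.996, 0.0, 0.0]
contact_force: [1.0, 0.4, -0.4]
width: 60.3
finger_force: 0.0
```

```bash
python3 - <<'E'
from cell import bot
from h import *
p,d=bot.get_image("side"); c=bot.camera_info("side")
np.savez("side3.npz",p=p,d=d,K=c["K"],R=c["R"],t=c["t"])
cv2.imwrite("pics/c5.png",crop(load("side",3),210,165,60,60,600,600)); s=bot.read_state(); print(s["eef_pos"],s["contact_force"])
E
```

```text
[476.20018409 183.06560174 115.65742252] [-1.68425175 -1.42593801 -2.06359608]
```

View pics/c5.png

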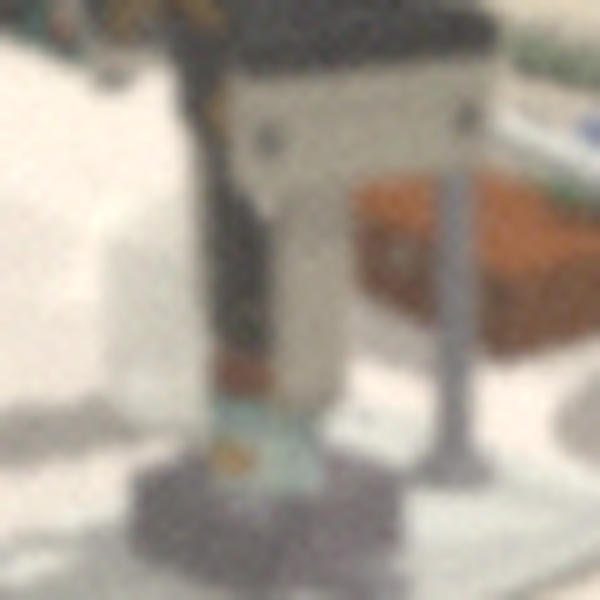

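Emit:
send_rows:
  increments:
    - {"dx": 0,"dy": 0,"dz": -0.004,"wx": 0,"wy": 0,"wz": 0,"fingers": 0.06}
    - {"dx": 0,"dy": 0,"dz": 0,"wx": 0,"wy": 0,"wz": 0,"fingers": 0.04}
    - {"dx": 0,"dy": 0,"dz": 0,"wx": 0,"wy": 0,"wz": 0,"fingers": 0.03}
    - {"dx": 0,"dy": 0,"dz": 0,"wx": 0,"wy": 0,"wz": 0,"fingers": 0.015}
    - {"dx": 0,"dy": 0,"dz": 0,"wx": 0,"wy": 0,"wz": 0,"fingers": 0.015}
    - {"dx": 0,"dy": 0,"dz": 0,"wx": 0,"wy": 0,"wz": 0,"fingers": 0.015}
    - {"dx": 0,"dy": 0,"dz": 0,"wx": 0,"wy": 0,"wz": 0,"fingers": 0.015}
    - {"dx": 0,"dy": 0,"dz": 0,"wx": 0,"wy": 0,"wz": 0,"fingers": 0.015}

```text
time: 10.97
eef_pos: [476.9, 183.3, 121.8]
orientation: [0.088, 0.996, -0.0, -0.0]
contact_force: [0.8, 0.5, -1.2]
width: 26.7
finger_force: 26.2
```

Emit:
send_rows:
  increments:
    - {"dx": 0,"dy": 0,"dz": 0,"wx": 0,"wy": 0,"wz": 0,"fingers": 0.034}
    - {"dx": 0,"dy": 0,"dz": 0,"wx": 0,"wy": 0,"wz": 0,"fingers": 0.034}
    - {"dx": 0,"dy": 0,"dz": -0.003,"wx": 0,"wy": 0,"wz": 0,"fingers": 0.034}
    - {"dx": 0,"dy": 0,"dz": 0,"wx": 0,"wy": 0,"wz": 0,"fingers": 0.015}
    - {"dx": 0,"dy": 0,"dz": 0,"wx": 0,"wy": 0,"wz": 0,"fingers": 0.015}
    - {"dx": 0,"dy": 0,"dz": 0,"wx": 0,"wy": 0,"wz": 0,"fingers": 0.015}
    - {"dx": 0,"dy": 0,"dz": 0,"wx": 0,"wy": 0,"wz": 0,"fingers": 0.015}
    - {"dx": 0,"dy": 0,"dz": 0,"wx": 0,"wy": 0,"wz": 0,"fingers": 0.015}

```text
time: 11.63
eef_pos: [477.0, 183.3, 124.9]
orientation: [0.088, 0.996, 0.0, 0.0]
contact_force: [0.2, -0.2, 1.2]
width: 22.9
finger_force: 25.9
```

Emit:
send_rows:
  increments:
    - {"dx": 0,"dy": 0,"dz": -0.004,"wx": 0,"wy": 0,"wz": 0,"fingers": 0.015}
    - {"dx": 0,"dy": 0,"dz": -0.008,"wx": 0,"wy": 0,"wz": 0,"fingers": 0.015}
    - {"dx": 0,"dy": 0,"dz": -0.01,"wx": 0,"wy": 0,"wz": 0,"fingers": 0.015}
    - {"dx": 0,"dy": 0,"dz": -0.01,"wx": 0,"wy": 0,"wz": 0,"fingers": 0.015}
    - {"dx": 0,"dy": 0,"dz": -0.01,"wx": 0,"wy": 0,"wz": 0,"fingers": 0.015}
    - {"dx": 0,"dy": 0,"dz": -0.01,"wx": 0,"wy": 0,"wz": 0,"fingers": 0.015}
    - {"dx": 0,"dy": 0,"dz": -0.006,"wx": 0,"wy": 0,"wz": 0,"fingers": 0.015}
    - {"dx": 0,"dy": 0,"dz": -0.004,"wx": 0,"wy": 0,"wz": 0,"fingers": 0.015}

```text
time: 12.3
eef_pos: [477.2, 183.4, 188.0]
orientation: [0.088, 0.996, 0.0, 0.001]
contact_force: [0.2, 0.1, -0.9]
width: 23.1
finger_force: 25.8
```

```bash
python3 - <<'E'
from cell import bot
from h import *
p,d=bot.get_image("side"); c=bot.camera_info("side")
np.savez("side4.npz",p=p,d=d,K=c["K"],R=c["R"],t=c["t"])
s=bot.read_state(); e=s["eef_pos"];print(e,s["width"],s["finger_force"],proj(load("side",4),e-[0,0,35]))
u,v=proj(load("side",4),e-[0,0,35]).astype(int)
cv2.imwrite("pics/c6.png",crop(load("side",4),u-20,v-25,40,50,480,600))
E
```

```text
[477.33386766 183.40997069 188.25114774] 23.184465962462035 25.78564872019342 [236.25867937 189.35808667]
```

View pics/c6.png

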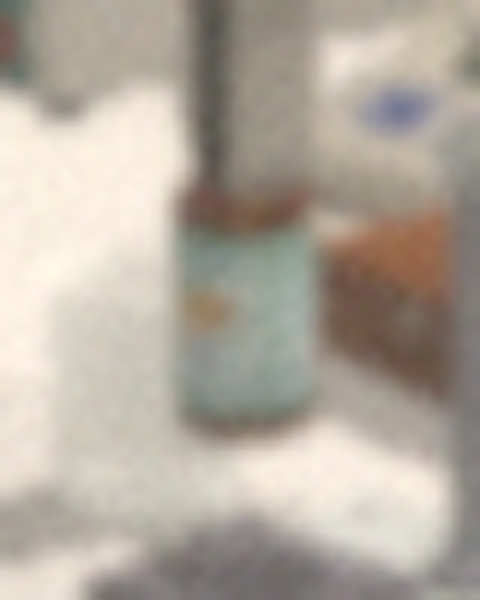

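Emit:
send_rows:
  increments:
    - {"dx": -0.0011,"dy": -0.01,"dz": 0,"wx": 0,"wy": 0,"wz": 0,"fingers": 0.015}
    - {"dx": -0.0019,"dy": -0.018,"dz": 0,"wx": 0,"wy": 0,"wz": 0,"fingers": 0.015}
    - {"dx": -0.0025,"dy": -0.024,"dz": 0,"wx": 0,"wy": 0,"wz": 0,"fingers": 0.015}
    - {"dx": -0.0026,"dy": -0.025,"dz": 0,"wx": 0,"wy": 0,"wz": 0,"fingers": 0.015}
    - {"dx": -0.0026,"dy": -0.025,"dz": 0,"wx": 0,"wy": 0,"wz": 0,"fingers": 0.015}
    - {"dx": -0.0026,"dy": -0.025,"dz": 0,"wx": 0,"wy": 0,"wz": 0,"fingers": 0.015}
    - {"dx": -0.0026,"dy": -0.025,"dz": 0,"wx": 0,"wy": 0,"wz": 0,"fingers": 0.015}
    - {"dx": -0.0026,"dy": -0.025,"dz": 0,"wx": 0,"wy": 0,"wz": 0,"fingers": 0.015}

```text
time: 13.02
eef_pos: [463.3, 4.1, 186.3]
orientation: [0.088, 0.996, -0.0, -0.001]
contact_force: [0.5, 0.1, -0.4]
width: 23.1
finger_force: 25.8
```

Emit:
send_rows:
  increments:
    - {"dx": -0.0026,"dy": -0.025,"dz": 0,"wx": 0,"wy": 0,"wz": 0,"fingers": 0.015}
    - {"dx": -0.0026,"dy": -0.025,"dz": 0,"wx": 0,"wy": 0,"wz": 0,"fingers": 0.015}
    - {"dx": -0.0026,"dy": -0.025,"dz": 0,"wx": 0,"wy": 0,"wz": 0,"fingers": 0.015}
    - {"dx": -0.0026,"dy": -0.025,"dz": 0,"wx": 0,"wy": 0,"wz": 0,"fingers": 0.015}
    - {"dx": -0.0026,"dy": -0.025,"dz": 0,"wx": 0,"wy": 0,"wz": 0,"fingers": 0.015}
    - {"dx": -0.0025,"dy": -0.024,"dz": 0,"wx": 0,"wy": 0,"wz": 0,"fingers": 0.015}
    - {"dx": -0.0019,"dy": -0.018,"dz": 0,"wx": 0,"wy": 0,"wz": 0,"fingers": 0.015}
    - {"dx": -0.0011,"dy": -0.01,"dz": 0,"wx": 0,"wy": 0,"wz": 0,"fingers": 0.015}

```text
time: 13.68
eef_pos: [450.6, -173.7, 186.3]
orientation: [0.089, 0.996, 0.0, -0.0]
contact_force: [-0.3, 0.2, -1.3]
width: 23.0
finger_force: 25.8
```

Emit:
send_rows:
  increments:
    - {"dx": 0,"dy": 0,"dz": 0.001,"wx": 0,"wy": 0,"wz": -0.0675,"fingers": 0.015}
    - {"dx": 0,"dy": 0,"dz": 0.002,"wx": 0,"wy": 0,"wz": -0.0675,"fingers": 0.015}
    - {"dx": 0,"dy": 0,"dz": 0.002,"wx": 0,"wy": 0,"wz": -0.0675,"fingers": 0.015}
    - {"dx": 0,"dy": 0,"dz": 0.002,"wx": 0,"wy": 0,"wz": -0.0675,"fingers": 0.015}
    - {"dx": 0,"dy": 0,"dz": 0.002,"wx": 0,"wy": 0,"wz": -0.0675,"fingers": 0.015}
    - {"dx": 0,"dy": 0,"dz": 0.002,"wx": 0,"wy": 0,"wz": -0.0675,"fingers": 0.015}
    - {"dx": 0,"dy": 0,"dz": 0.002,"wx": 0,"wy": 0,"wz": -0.0675,"fingers": 0.015}
    - {"dx": 0,"dy": 0,"dz": 0.001,"wx": 0,"wy": 0,"wz": -0.0675,"fingers": 0.015}

```text
time: 14.35
eef_pos: [450.9, -171.5, 172.2]
orientation: [-0.183, 0.983, 0.0, -0.0]
contact_force: [0.2, -0.1, -1.6]
width: 22.9
finger_force: 25.8
```

```bash
python3 - <<'E'
from cell import bot
from h import *
p,d=bot.get_image("side"); c=bot.camera_info("side")
np.savez("side5.npz",p=p,d=d,K=c["K"],R=c["R"],t=c["t"]);z=load("side",5)
s=bot.read_state(); e=s["eef_pos"];q=s["orientation"];u,v=proj(z,e-[0,0,35]).astype(int)
print(e,"psi",2*np.arctan2(q[1],q[0])-np.pi/2,s["width"],s["finger_force"],s["joint_positions"],u,v)
cv2.imwrite("pics/c7.png",np.hstack([crop(z,u-60,v-75,120,150,320,400),crop(z,u-20,v-20,40,40,400,400)]))
E
```

```text
[ 450.8753956  -171.46686569  172.11078367] psi 1.9433030882818438 23.452072845501803 25.788199615781195 [-4.59941801e-01  2.88065665e-01  1.86939122e+00 -2.58399740e-05
  9.85484201e-01 -2.40323060e+00] 306 247
```

View pics/c7.png

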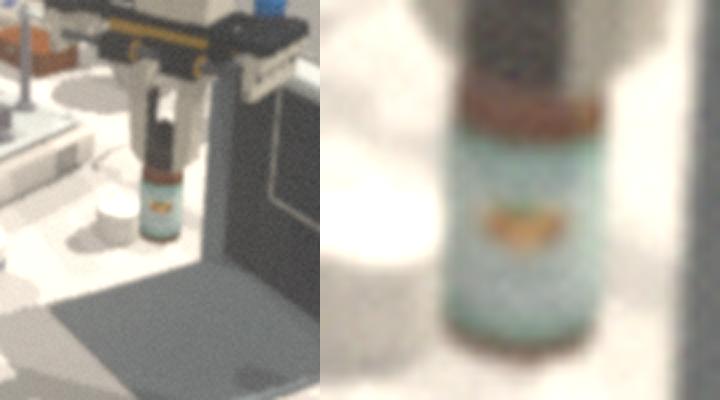

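The oranges face the camera squarely (label centred at crop 527, picture at 523), so the picture direction is about -2.3 rad. I'll turn by +0.90 about the tool z to face the viewer, then hold.

Emit:
send_rows:
  increments:
    - {"dx": 0,"dy": 0,"dz": 0,"wx": 0,"wy": 0,"wz": 0.1125,"fingers": 0.015}
    - {"dx": 0,"dy": 0,"dz": 0,"wx": 0,"wy": 0,"wz": 0.1125,"fingers": 0.015}
    - {"dx": 0,"dy": 0,"dz": 0,"wx": 0,"wy": 0,"wz": 0.1125,"fingers": 0.015}
    - {"dx": 0,"dy": 0,"dz": 0,"wx": 0,"wy": 0,"wz": 0.1125,"fingers": 0.015}
    - {"dx": 0,"dy": 0,"dz": 0,"wx": 0,"wy": 0,"wz": 0.1125,"fingers": 0.015}
    - {"dx": 0,"dy": 0,"dz": 0,"wx": 0,"wy": 0,"wz": 0.1125,"fingers": 0.015}
    - {"dx": 0,"dy": 0,"dz": 0,"wx": 0,"wy": 0,"wz": 0.1125,"fingers": 0.015}
    - {"dx": 0,"dy": 0,"dz": 0,"wx": 0,"wy": 0,"wz": 0.1125,"fingers": 0.015}

```text
time: 15.07
eef_pos: [451.1, -171.6, 172.5]
orientation: [0.268, 0.963, 0.0, -0.0]
contact_force: [-0.1, -0.9, -0.6]
width: 23.5
finger_force: 25.8
```

Emit:
send_rows:
  increments:
    - {"dx": 0,"dy": 0,"dz": 0,"wx": 0,"wy": 0,"wz": 0,"fingers": 0.015}
    - {"dx": 0,"dy": 0,"dz": 0,"wx": 0,"wy": 0,"wz": 0,"fingers": 0.015}
    - {"dx": 0,"dy": 0,"dz": 0,"wx": 0,"wy": 0,"wz": 0,"fingers": 0.015}
    - {"dx": 0,"dy": 0,"dz": 0,"wx": 0,"wy": 0,"wz": 0,"fingers": 0.015}
    - {"dx": 0,"dy": 0,"dz": 0,"wx": 0,"wy": 0,"wz": 0,"fingers": 0.015}
    - {"dx": 0,"dy": 0,"dz": 0,"wx": 0,"wy": 0,"wz": 0,"fingers": 0.015}
    - {"dx": 0,"dy": 0,"dz": 0,"wx": 0,"wy": 0,"wz": 0,"fingers": 0.015}
    - {"dx": 0,"dy": 0,"dz": 0,"wx": 0,"wy": 0,"wz": 0,"fingers": 0.015}

```text
time: 15.73
eef_pos: [451.4, -171.7, 172.8]
orientation: [0.265, 0.964, -0.0, -0.0]
contact_force: [0.3, 0.5, -1.4]
width: 23.3
finger_force: 25.8
```

Emit:
send_rows:
  increments:
    - {"dx": 0,"dy": 0,"dz": 0,"wx": 0,"wy": 0,"wz": 0,"fingers": 0.015}
    - {"dx": 0,"dy": 0,"dz": 0,"wx": 0,"wy": 0,"wz": 0,"fingers": 0.015}
    - {"dx": 0,"dy": 0,"dz": 0,"wx": 0,"wy": 0,"wz": 0,"fingers": 0.015}
    - {"dx": 0,"dy": 0,"dz": 0,"wx": 0,"wy": 0,"wz": 0,"fingers": 0.015}
    - {"dx": 0,"dy": 0,"dz": 0,"wx": 0,"wy": 0,"wz": 0,"fingers": 0.015}
    - {"dx": 0,"dy": 0,"dz": 0,"wx": 0,"wy": 0,"wz": 0,"fingers": 0.015}
    - {"dx": 0,"dy": 0,"dz": 0,"wx": 0,"wy": 0,"wz": 0,"fingers": 0.015}
    - {"dx": 0,"dy": 0,"dz": 0,"wx": 0,"wy": 0,"wz": 0,"fingers": 0.015}

```text
time: 16.4
eef_pos: [451.4, -171.7, 172.8]
orientation: [0.265, 0.964, -0.0, -0.0]
contact_force: [-0.3, 0.4, -0.7]
width: 23.0
finger_force: 25.8
```

```bash
python3 - <<'E'
from cell import bot
from h import *
p,d=bot.get_image("side"); c=bot.camera_info("side")
np.savez("side6.npz",p=p,d=d,K=c["K"],R=c["R"],t=c["t"]);z=load("side",6)
s=bot.read_state(); e=s["eef_pos"];q=s["orientation"];u,v=proj(z,e-[0,0,35]).astype(int)
print(e,"psi",2*np.arctan2(q[1],q[0])-np.pi/2,s["width"],s["finger_force"],s["time"],s["dq"].round(3))
cv2.imwrite("pics/c8.png",np.hstack([crop(z,u-60,v-75,120,150,320,400),crop(z,u-20,v-20,40,40,400,400)]))
E
```

```text
[ 451.4564465  -171.73341001  172.83090716] psi 1.0350140882710512 23.245421835111078 25.78865441653761 16.45 [-0.     0.001  0.002 -0.001 -0.     0.001]
```

View pics/c8.png

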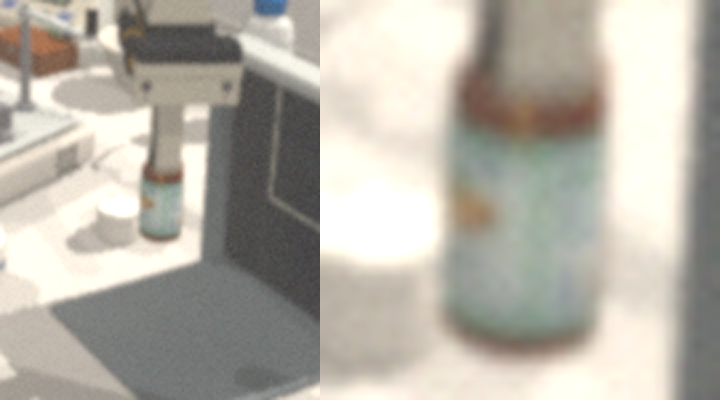

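The oranges are now at the bottle's left edge (crop ~467), facing the viewer, and the bottle is upright. Next is the half turn.

Emit:
send_rows:
  increments:
    - {"dx": 0,"dy": 0,"dz": 0,"wx": 0,"wy": 0,"wz": 0.0982,"fingers": 0.015}
    - {"dx": 0,"dy": 0,"dz": 0,"wx": 0,"wy": 0,"wz": 0.0982,"fingers": 0.015}
    - {"dx": 0,"dy": 0,"dz": 0,"wx": 0,"wy": 0,"wz": 0.0982,"fingers": 0.015}
    - {"dx": 0,"dy": 0,"dz": 0,"wx": 0,"wy": 0,"wz": 0.0982,"fingers": 0.015}
    - {"dx": 0,"dy": 0,"dz": 0,"wx": 0,"wy": 0,"wz": 0.0982,"fingers": 0.015}
    - {"dx": 0,"dy": 0,"dz": 0,"wx": 0,"wy": 0,"wz": 0.0982,"fingers": 0.015}
    - {"dx": 0,"dy": 0,"dz": 0,"wx": 0,"wy": 0,"wz": 0.0982,"fingers": 0.015}
    - {"dx": 0,"dy": 0,"dz": 0,"wx": 0,"wy": 0,"wz": 0.0982,"fingers": 0.015}

```text
time: 17.12
eef_pos: [451.4, -171.7, 172.8]
orientation: [0.616, 0.788, 0.0, -0.0]
contact_force: [0.0, -0.4, -1.1]
width: 22.8
finger_force: 25.8
```

Emit:
send_rows:
  increments:
    - {"dx": 0,"dy": 0,"dz": 0,"wx": 0,"wy": 0,"wz": 0.0982,"fingers": 0.015}
    - {"dx": 0,"dy": 0,"dz": 0,"wx": 0,"wy": 0,"wz": 0.0982,"fingers": 0.015}
    - {"dx": 0,"dy": 0,"dz": 0,"wx": 0,"wy": 0,"wz": 0.0982,"fingers": 0.015}
    - {"dx": 0,"dy": 0,"dz": 0,"wx": 0,"wy": 0,"wz": 0.0982,"fingers": 0.015}
    - {"dx": 0,"dy": 0,"dz": 0,"wx": 0,"wy": 0,"wz": 0.0982,"fingers": 0.015}
    - {"dx": 0,"dy": 0,"dz": 0,"wx": 0,"wy": 0,"wz": 0.0982,"fingers": 0.015}
    - {"dx": 0,"dy": 0,"dz": 0,"wx": 0,"wy": 0,"wz": 0.0982,"fingers": 0.015}
    - {"dx": 0,"dy": 0,"dz": 0,"wx": 0,"wy": 0,"wz": 0.0982,"fingers": 0.015}

```text
time: 17.78
eef_pos: [451.4, -171.7, 172.8]
orientation: [0.87, 0.492, 0.0, 0.0]
contact_force: [0.2, 0.7, -1.2]
width: 23.0
finger_force: 25.8
```

Emit:
send_rows:
  increments:
    - {"dx": 0,"dy": 0,"dz": 0,"wx": 0,"wy": 0,"wz": 0.0982,"fingers": 0.015}
    - {"dx": 0,"dy": 0,"dz": 0,"wx": 0,"wy": 0,"wz": 0.0982,"fingers": 0.015}
    - {"dx": 0,"dy": 0,"dz": 0,"wx": 0,"wy": 0,"wz": 0.0982,"fingers": 0.015}
    - {"dx": 0,"dy": 0,"dz": 0,"wx": 0,"wy": 0,"wz": 0.0982,"fingers": 0.015}
    - {"dx": 0,"dy": 0,"dz": 0,"wx": 0,"wy": 0,"wz": 0.0982,"fingers": 0.015}
    - {"dx": 0,"dy": 0,"dz": 0,"wx": 0,"wy": 0,"wz": 0.0982,"fingers": 0.015}
    - {"dx": 0,"dy": 0,"dz": 0,"wx": 0,"wy": 0,"wz": 0.0982,"fingers": 0.015}
    - {"dx": 0,"dy": 0,"dz": 0,"wx": 0,"wy": 0,"wz": 0.0982,"fingers": 0.015}

```text
time: 18.45
eef_pos: [451.4, -171.7, 172.8]
orientation: [0.993, 0.122, 0.0, 0.0]
contact_force: [-0.0, -0.1, -1.2]
width: 23.4
finger_force: 25.8
```

Emit:
send_rows:
  increments:
    - {"dx": 0,"dy": 0,"dz": 0,"wx": 0,"wy": 0,"wz": 0.0982,"fingers": 0.015}
    - {"dx": 0,"dy": 0,"dz": 0,"wx": 0,"wy": 0,"wz": 0.0982,"fingers": 0.015}
    - {"dx": 0,"dy": 0,"dz": 0,"wx": 0,"wy": 0,"wz": 0.0982,"fingers": 0.015}
    - {"dx": 0,"dy": 0,"dz": 0,"wx": 0,"wy": 0,"wz": 0.0982,"fingers": 0.015}
    - {"dx": 0,"dy": 0,"dz": 0,"wx": 0,"wy": 0,"wz": 0.0982,"fingers": 0.015}
    - {"dx": 0,"dy": 0,"dz": 0,"wx": 0,"wy": 0,"wz": 0.0982,"fingers": 0.015}
    - {"dx": 0,"dy": 0,"dz": 0,"wx": 0,"wy": 0,"wz": 0.0982,"fingers": 0.015}
    - {"dx": 0,"dy": 0,"dz": 0,"wx": 0,"wy": 0,"wz": 0.0982,"fingers": 0.015}

```text
time: 19.12
eef_pos: [451.5, -171.8, 172.8]
orientation: [0.964, -0.267, 0.0, 0.0]
contact_force: [-0.5, 0.3, -0.9]
width: 23.1
finger_force: 25.8
```

Emit:
send_rows:
  increments:
    - {"dx": 0,"dy": 0,"dz": 0,"wx": 0,"wy": 0,"wz": 0,"fingers": 0.015}
    - {"dx": 0,"dy": 0,"dz": 0,"wx": 0,"wy": 0,"wz": 0,"fingers": 0.015}
    - {"dx": 0,"dy": 0,"dz": 0,"wx": 0,"wy": 0,"wz": 0,"fingers": 0.015}
    - {"dx": 0,"dy": 0,"dz": 0,"wx": 0,"wy": 0,"wz": 0,"fingers": 0.015}
    - {"dx": 0,"dy": 0,"dz": 0,"wx": 0,"wy": 0,"wz": 0,"fingers": 0.015}
    - {"dx": 0,"dy": 0,"dz": 0,"wx": 0,"wy": 0,"wz": 0,"fingers": 0.015}
    - {"dx": 0,"dy": 0,"dz": 0,"wx": 0,"wy": 0,"wz": 0,"fingers": 0.015}
    - {"dx": 0,"dy": 0,"dz": 0,"wx": 0,"wy": 0,"wz": 0,"fingers": 0.015}

```text
time: 19.78
eef_pos: [451.4, -171.7, 172.8]
orientation: [0.964, -0.265, -0.0, -0.0]
contact_force: [-0.0, -0.6, -0.9]
width: 23.0
finger_force: 25.8
```

```bash
python3 - <<'E'
from cell import bot
from h import *
p,d=bot.get_image("side"); c=bot.camera_info("side")
np.savez("side7.npz",p=p,d=d,K=c["K"],R=c["R"],t=c["t"]);z=load("side",7)
s=bot.read_state(); e=s["eef_pos"];q=s["orientation"];u,v=proj(z,e-[0,0,35]).astype(int)
print(e,"psi",2*np.arctan2(q[1],q[0])-np.pi/2,s["width"],s["finger_force"],s["time"],s["dq"].round(3))
cv2.imwrite("pics/c9.png",np.hstack([crop(z,u-90,v-80,150,160,375,400),crop(z,u-20,v-20,40,40,400,400)]))
E
```

```text
[ 451.47956242 -171.75675416  172.86233886] psi -2.107139546929438 23.112689864991335 25.788451183761936 19.8333 [-0.001  0.002 -0.    -0.    -0.001  0.002]
```

View pics/c9.png

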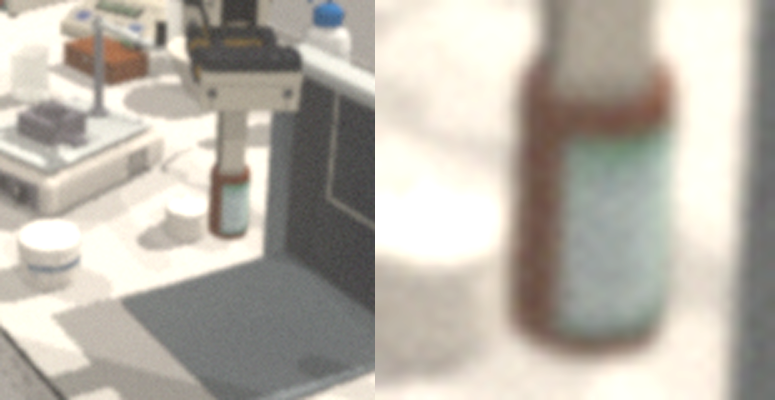

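The back is turned to the viewer (amber gap on the left, label end on the right), and the bottle is upright, still and clear of the board. Handing in.

```bash
python3 -c "
from cell import bot
print(bot.sign_off())"
```

```text
the job is handed in; nothing more can be done
None
```

The job is handed in with no verdict shown: the arm is aside at about 1.36 rad, the picture side was held to the viewer for about 1.4 s, and after the half turn the bottle is held still and upright, back to the viewer, in front of the frame.

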